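# Snap the lid of the storage box shut all round

### The job

Go round the rim of the box's green lid and press down its four raised lime green sections until every one clicks shut and the rim is flush all round. Only press: do not lift, tip or push away the box, and leave the duck, the measuring cup, the block and the maraca where they are.

Things in the scene. Friction and masses are not known exactly. Their poses are not given: they have to be found in the camera images.
- tub: Loose white box with a green snap-fit lid, its movable sections lime green, 190 x 160 mm (x by y), about 1.2 kg. Origin: centre of its underside, z up; its -x side faces the robot, turned up to 35 degrees. Heights above the counter: lid panel 64 mm, four fixed rim corners 70 mm. Each side has one section: top at 77 mm while up (white seal strip shows under it), 70 mm and flush with the corners once shut.
- snap_near (a joint): Snap section of the lid rim on the short side at the box's own -x: m pressed down, 0 = up, 0.007 = clicked shut and flush. Over-centre snap: it resists with about 4 N (up to 6 N if pressed quickly), springs back up if let go before 0.0035, and past that snaps shut by itself and stays.
- press_near (a point): Middle of the top face of that section (lime green, 84 mm along the box's y, 20 mm across); it moves down with it. Lies at (-85, 0) mm in the box's x, y, over the box's wall.
- snap_far (a joint): Snap section of the lid rim on the short side at the box's own +x: m pressed down, 0 = up, 0.007 = clicked shut and flush. Over-centre snap: it resists with about 4 N (up to 6 N if pressed quickly), springs back up if let go before 0.0035, and past that snaps shut by itself and stays.
- press_far (a point): Middle of the top face of that section (lime green, 84 mm along the box's y, 20 mm across); it moves down with it. Lies at (85, 0) mm in the box's x, y, over the box's wall.
- snap_left (a joint): Snap section of the lid rim on the long side at the box's own +y: m pressed down, 0 = up, 0.007 = clicked shut and flush. Over-centre snap: it resists with about 4 N (up to 6 N if pressed quickly), springs back up if let go before 0.0035, and past that snaps shut by itself and stays.
- press_left (a point): Middle of the top face of that section (lime green, 110 mm along the box's x, 20 mm across); it moves down with it. Lies at (0, 70) mm in the box's x, y, over the box's wall.
- snap_right (a joint): Snap section of the lid rim on the long side at the box's own -y: m pressed down, 0 = up, 0.007 = clicked shut and flush. Over-centre snap: it resists with about 4 N (up to 6 N if pressed quickly), springs back up if let go before 0.0035, and past that snaps shut by itself and stays.
- press_right (a point): Middle of the top face of that section (lime green, 110 mm along the box's x, 20 mm across); it moves down with it. Lies at (0, -70) mm in the box's x, y, over the box's wall.
- duck: Bystander: yellow rubber duck, loose, about 80 mm long and 78 mm tall; origin under its middle.
- cup: Bystander: stainless steel measuring cup, loose, 76 mm across, 45 mm tall, flat handle reaching 120 mm along its x; origin under the cup's centre.
- block: Bystander: orange painted wooden block, loose, 60 x 30 x 30 mm; origin under its centre.
- maraca: Bystander: blue plastic maraca lying on the counter, loose, 218 mm long along its x, head 56 mm across at +x; origin on the counter near its middle.
Things that resemble listed ones, but are neither listed nor needed, are in the scene too. What is shaped like the tub but black or blue is not meant.

How it is judged:
By the outcome, as a careful person would: the job done as asked, in the order asked, and still so for the second after the job is handed in, with the robot touching nothing.
It also fails if it takes over 42 s, if anything falls off the work surface, if the arm or the gripper's body presses on something with over 40 N, if the wrist force passes 120 N, or if a joint passes its speed limit or range.

### The arm

A 7-joint arm with a two-finger parallel gripper is mounted at the origin on the work surface. World frame = base frame: x ahead of the robot, y to its left, z up, the work surface at z = 0. Lengths are in m, angles in rad, forces in N, time in s.
With the tool pointing down it reaches from about 0.425 to 0.875 m from the base axis. Payload 9.9 kg.
Tool frame: the origin (TCP) lies on the centre line of the jaws, within the pads' length; the fingertips stand 19 mm ahead of it and the grasp point (between the pads) is the TCP; z points along the fingers, x is the direction in which the jaws open and shut, and the axes are right-handed (so a half turn about z gives the same grasp; the last joint's range is limited). The gripper opens to 85 mm and grips with 20 to 120 N. Pads are 22 mm wide; open, the fingers measure 114 mm over their backs; the gripper's body (76 mm by 85 mm) begins 54 mm behind the grasp point. The pads swing forward as they close: fully open they stand 13 mm farther back than shut.
Start: joints at [1.09, 0.576, 0.025, 1.437, -0.015, 1.129, -0.057], TCP at [0.261, -0.623, 0.214] pointing down, gripper open.
Joint ranges: [-2.76, 2.76], [-0.34, 2.15], [-1.52, 1.57], [0.19, 2.46], [-1.09, 4.23], [0.17, 1.99], [-2.82, 2.82]. Speed limits (rad/s): [2.22, 2.22, 3.01, 3.01, 3.14, 3.14, 3.14].

### API

Orientations are given as a unit quaternion [x, y, z, w].
In Python, from workcell import r gives the robot as it stands.
- The arm moves only by the tool send_rows, never from a script. Its arguments are lists of equal length, an entry for each row: "rot": the turn, a rotation vector about the tool's x, y, z in degrees, a list of three; "travel": the shift along the tool's x, y, z in m, a list of three; "grip": the finger opening in m, from 0 to 0.0854. A call has 1 to 20 rows; each row is the pose to reach, as a shift and turn from the pose commanded when the call began, along the tool's axes at that moment; what a row does not reach only later rows make up. A row lasts 1/10 s, in which the tool goes at most 50 mm and 8.59 degrees, less where a joint would pass 70% of its speed; a pose out of reach is approached as far as the arm can. A call with a gripper value outside its range is refused whole. The fingers move at their own pace and stop on an object; "force" is the grip in N (left out, the last holds). Time passes only in rows, so rows that repeat a pose let the fingers close. It gives the time, the measured TCP pose, the force and the opening at its end, in the units of the state.
- r.sense(): the state, without advancing time (a new reading comes with each control period).
- r.snapshot(name): name is "scene" or "top" or "wrist"; returns (picture, depth): 480x640x3 uint8, blue, green, red; 480x640 float32, m along the optical axis (not along the pixel's ray), 0 where there is no reading.
- r.camera_model(name): a dict with "K" (3x3 intrinsics, pixels), "T" (4x4, takes a point from camera to world coordinates); the wrist camera has in their place "tool_from_camera" (4x4, takes a point from camera to tool coordinates, whose origin is the TCP and whose axes are the tool frame's). Camera axes: x right, y up, looking along -z (the intrinsics and any distortion apply to the point x, -y, -z); pixel columns grow to the right and rows downward; lengths in m; the calibration is good to about 2 mm. A picture is of the moment at which its call begins: read the wrist's pose just before it. camera_model takes no time and is no camera call.
- r.close_job(): hands the job in, once; it reports no verdict.
The state is a dict: "t": time; "joints": joint angles; "qvel": joint speeds; "tau": joint torques, N m; "position": TCP position; "tool_rot": TCP orientation; "contact_force": force on the tool from outside, world axes, zero at the start; "torque": the same for the moment, N m; "opening": finger opening in m.
Only numpy, scipy, OpenCV 4.12 (cv2) and the standard library are available. Lean on these libraries where they do the work, as an engineer would, in place of code of your own. Each camera call takes 0.05 s, during which the arm holds its last target. There are 200 camera calls.

## Working session

There is one attempt and no reset: what is moved stays moved. The work goes in short steps, Python scripts to look and compute and a tool call to move; the robot and the scene stay as the last step left them, time stands still between calls to the robot, and variables do not carry over. Pictures are saved under pics/ and viewed, about 8 in all and at most 12, crops included, and the job is handed in when it is done.

Besides the shell and the picture viewer there is one more tool, called after "Call:" as a command line: name --argument value ..., lists and objects as JSON in quotes. send_rows: Moves the arm, as the interface text tells. Its arguments: {"type":"object","properties":{"rot":{"type":"array","items":{"type":"array","items":{"type":"number"}}},"travel":{"type":"array","items":{"type":"array","items":{"type":"number"}}},"grip":{"type":"array","items":{"type":"number"}},"force":{"type":"number"}},"required":["rot","travel","grip"]}

```bash
mkdir -p pics
python3 - <<'E'
from workcell import r
import cv2,numpy as np
s=r.sense();print(s)
for n in("scene","top"):
    p,d=r.snapshot(n);cv2.imwrite(f"pics/{n}0.png",p);np.save(f"pics/{n}0.npy",d)
    print(n,r.camera_model(n))
print(r.camera_model("wrist"))
E
```

```text
{'t': 0.0, 'joints': array([ 1.09021031,  0.57651194,  0.02482209,  1.43793049, -0.01500368,
        1.12894629, -0.05649584]), 'qvel': array([-1.44988051e-04,  1.17706958e-03,  5.83947275e-04,  9.53344707e-05,
        4.25759572e-04, -6.19288365e-04, -3.79860550e-04]), 'tau': array([-5.48920088e-04, -7.65761375e+01,  2.25025490e+00, -2.85975426e+01,
        1.51716132e-02,  1.25123269e-02,  1.74005930e-06]), 'position': array([ 0.26069218, -0.62211376,  0.21324778]), 'tool_rot': array([ 8.32618081e-01, -5.53846985e-01, -6.89393862e-04, -4.17525374e-04]), 'contact_force': array([ 0.19440122,  0.18718767, -0.09871959]), 'torque': array([ 0.01498005,  0.00492028, -0.03905217]), 'opening': 0.085246785138283}
scene {'K': array([[590.89524421,   0.        , 317.39783112],
       [  0.        , 590.89524421, 245.21108211],
       [  0.        ,   0.        ,   1.        ]]), 'T': array([[ 0.85826903, -0.26231313,  0.44109646,  1.15746836],
       [ 0.51294161,  0.46574035, -0.72109419, -1.04861363],
       [-0.01628395,  0.84514954,  0.53428184,  0.88009297],
       [ 0.        ,  0.      
[... 271 characters left out ...]
[-0.99997149,  0.00155179, -0.00738993,  0.00867378],
       [-0.00715958,  0.11619186,  0.99320098,  1.06674547],
       [ 0.        ,  0.        ,  0.        ,  1.        ]])}
{'K': array([[359.93469287,   0.        , 319.31889298],
       [  0.        , 359.93469287, 241.93745971],
       [  0.        ,   0.        ,   1.        ]]), 'tool_from_camera': array([[ 9.99998948e-01, -9.08553497e-04,  1.13031781e-03,
         1.28062621e-03],
       [-5.50966004e-04, -9.59000199e-01, -2.83404859e-01,
        -7.28941541e-02],
       [ 1.34146349e-03,  2.83403938e-01, -9.58999692e-01,
        -1.60578102e-01],
       [ 0.00000000e+00,  0.00000000e+00,  0.00000000e+00,
         1.00000000e+00]])}
```

View pics/top0.png

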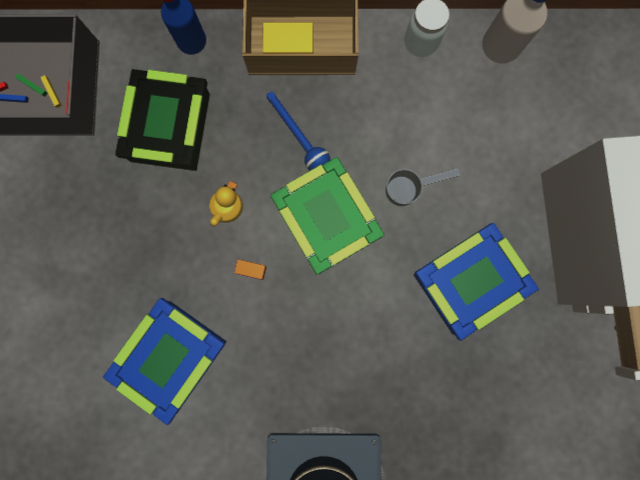

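View pics/scene0.png

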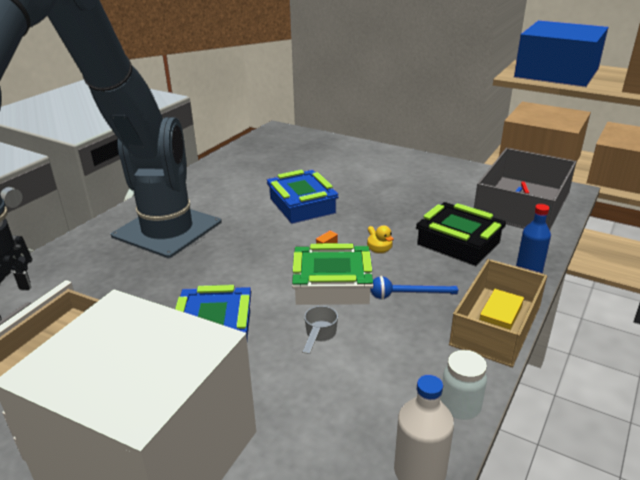

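The top view shows the green-lidded tub at about (327,215). The maraca head almost touches its far-left corner at (317,157), and the cup is at (404,187). The blue and black decoys are separate from it. The scene view agrees. A tall white cabinet at (600,220) in the top view stands near the arm's path.

```bash
cat > h.py <<'E'
import cv2,numpy as np
from workcell import r
from scipy.spatial.transform import Rotation as R
def cast(uv,K,T,z):
    uv=np.atleast_2d(uv).astype(float)
    d=np.c_[(uv[:,0]-K[0,2])/K[0,0],-(uv[:,1]-K[1,2])/K[1,1],-np.ones(len(uv))]@T[:3,:3].T
    return T[:3,3]+d*((z-T[2,3])/d[:,2])[:,None]
def cloud(d,K,T):
    v,u=np.mgrid[:d.shape[0],:d.shape[1]]
    c=np.stack([(u-K[0,2])/K[0,0]*d,-(v-K[1,2])/K[1,1]*d,-d],-1)
    return c@T[:3,:3].T+T[:3,3]
def proj(P,K,T):
    c=(np.atleast_2d(P)-T[:3,3])@T[:3,:3]
    return np.c_[K[0,0]*c[:,0]/-c[:,2]+K[0,2],K[1,1]*-c[:,1]/-c[:,2]+K[1,2]]
E
python3 - <<'E'
from h import *
p=cv2.imread("pics/top0.png");d=np.load("pics/top0.npy");m=r.camera_model("top");K,T=m["K"],m["T"]
X=cloud(d,K,T)
hsv=cv2.cvtColor(p,cv2.COLOR_BGR2HSV);print("hsv",hsv[190,330],hsv[205,362],hsv[100,127])
g=cv2.inRange(hsv,(22,60,60),(75,255,255))
n,l,st,c=cv2.connectedComponentsWithStats(g)
k=l[190,330];print(st[k])
cn=max(cv2.findContours((l==k).astype(np.uint8),0,2)[0],key=cv2.contourArea)
rc=cv2.minAreaRect(cn);b=cv2.boxPoints(rc);B=cast(b,K,T,.072)
print(rc,B,"sides",np.linalg.norm(B[1]-B[0]),np.linalg.norm(B[2]-B[1]),"ctr",B.mean(0))
for i in range(4):
    e=B[(i+1)%4]-B[i];print(np.degrees(np.arctan2(e[1],e[0])),np.linalg.norm(e))
print("lid z",np.percentile(X[l==k][:,2],[5,25,50,75,95]))
w=X[X[...,2]>.15];w=w[(w[:,1]<-.2)];print("cabinet",w.min(0),w.max(0))
for q in[(226,190),(404,187),(250,270),(317,157)]:print(q,X[q[1],q[0]])
E
```

```text
hsv [ 64 135 149] [ 33 125 194] [ 41 163 192]
[ 270  157  114  118 7363]
((326.8860168457031, 214.23316955566406), (94.15191650390625, 80.1874771118164), 59.74356460571289) [[ 0.60065886  0.11275376  0.072     ]
 [ 0.68515666 -0.02839239  0.072     ]
 [ 0.51711847 -0.12336379  0.072     ]
 [ 0.43569481  0.0158109   0.072     ]] sides 0.1645056571699561 0.19301917513947434 ctr [ 0.5596572  -0.00579788  0.072     ]
-59.092954538586504 0.1645056571699561
-150.52584439276612 0.19301917513947434
120.32961573172352 0.16124330633320944
30.441072835978293 0.19134015522278988
lid z [0.06115945 0.06362416 0.06577694 0.07328503 0.07830809]
cabinet [ 0.25864758 -0.55502332  0.15000149] [ 0.97084112 -0.36645884  0.24409563]
(226, 190) [0.60702549 0.19838269 0.07841232]
(404, 187) [ 0.63033571 -0.17487093  0.00222154]
(250, 270) [0.44771392 0.15361721 0.03001607]
(317, 157) [0.68229821 0.01437973 0.05505271]
```

Run:
```python
from h import *
s=r.sense();Q=R.from_quat(s["tool_rot"]).as_matrix();print(Q.round(3))
print(Q.T@(np.array([.56,-.006,.30])-s["position"]))
a=np.radians(30.3);x=np.array([-np.sin(a)*-1,-np.cos(a),0]);y=np.array([-np.cos(a),-np.sin(a),0])
G=np.c_[x,y,[0,0,-1]];print(np.degrees(R.from_matrix(Q.T@G).as_rotvec()))
```

```text
[[ 0.386 -0.922 -0.001]
 [-0.922 -0.386  0.001]
 [-0.001  0.    -1.   ]]
[-0.45275477 -0.51420004 -0.08606055]
[ 3.47993256e-04  8.52785625e-02 -7.56497474e+00]
```

Call:
send_rows --rot '[[0,0,0],[0,0,0],[0,0,0],[0,0,0],[0,0,-7.5],[0,0,-7.5],[0,0,-7.5],[0,0,-7.5],[0,0,-7.5],[0,0,-7.5],[0,0,-7.5],[0,0,-7.5],[0,0,-7.5],[0,0,-7.5],[0,0,-7.5],[0,0,-7.5],[0,0,-7.5],[0,0,-7.5],[0,0,-7.5],[0,0,-7.5]]' --travel '[[0,0,-0.05],[0,0,-0.1],[0,0,-0.15],[0,0,-0.18],[-0.03,-0.034,-0.18],[-0.06,-0.068,-0.18],[-0.09,-0.102,-0.18],[-0.12,-0.136,-0.18],[-0.15,-0.17,-0.18],[-0.18,-0.204,-0.18],[-0.21,-0.238,-0.18],[-0.24,-0.273,-0.18],[-0.27,-0.307,-0.18],[-0.3,-0.341,-0.18],[-0.33,-0.375,-0.18],[-0.36,-0.409,-0.16],[-0.39,-0.443,-0.14],[-0.42,-0.477,-0.12],[-0.453,-0.514,-0.1],[-0.453,-0.514,-0.086]]' --grip '[0,0,0,0,0,0,0,0,0,0,0,0,0,0,0,0,0,0,0,0]'

```text
t: 2.1
position: [0.5609, 0.0012, 0.2984]
tool_rot: [0.869, -0.495, -0.001, -0.001]
contact_force: [0.4, -0.5, 0.4]
opening: -0.0002
```

Call:
send_rows --rot '[[0,0,0],[0,0,0]]' --travel '[[0,0,0],[0,0,0]]' --grip '[0,0]'

```text
t: 2.3
position: [0.5596, -0.0071, 0.3002]
tool_rot: [0.867, -0.499, -0.0, 0.001]
contact_force: [-0.2, 0.3, 0.1]
opening: 0.0002
```

Run:
```python
from h import *
s=r.sense();Q=R.from_quat(s["tool_rot"]).as_matrix();print(s["t"],s["position"],Q.round(3),s["opening"],s["contact_force"])
m=r.camera_model("wrist");K=m["K"];W=np.eye(4);W[:3,:3]=Q;W[:3,3]=s["position"];T=W@m["tool_from_camera"]
p,d=r.snapshot("wrist");cv2.imwrite("pics/w0.png",p);np.save("pics/w0.npy",d);np.save("pics/w0T.npy",T)
hsv=cv2.cvtColor(p,cv2.COLOR_BGR2HSV)
g=cv2.inRange(hsv,(22,70,90),(45,255,255))
n,l,st,c=cv2.connectedComponentsWithStats(g)
X=cloud(d,K,T)
for k in range(1,n):
    if st[k,4]>400:
        cn=max(cv2.findContours((l==k).astype(np.uint8),0,2)[0],key=cv2.contourArea)
        rc=cv2.minAreaRect(cn);B=cast(cv2.boxPoints(rc),K,T,.077)
        print(c[k].round(),st[k,4],cast(c[k],K,T,.077)[0].round(4),"dep",np.median(X[l==k],0).round(4),[np.linalg.norm(B[i+1]-B[i]).round(4) for i in range(2)])
```

```text
2.3 [ 0.5595714  -0.00709564  0.30016573] [[ 0.503 -0.864 -0.001]
 [-0.864 -0.503 -0.001]
 [ 0.     0.001 -1.   ]] 0.0002151709146738818 [-0.19829725  0.26872145  0.11743201]
[160.  80.] 3768 [0.5897 0.1899 0.077 ] dep [0.5888 0.1968 0.045 ] [np.float64(0.0704), np.float64(0.0639)]
[318. 120.] 1725 [0.6349 0.0375 0.077 ] dep [0.6349 0.0375 0.0776] [np.float64(0.0832), np.float64(0.0192)]
[383. 201.] 1913 [ 0.5994 -0.0647  0.077 ] dep [ 0.5999 -0.0644  0.0774] [np.float64(0.1095), np.float64(0.0202)]
[254. 201.] 1896 [0.5285 0.0555 0.077 ] dep [0.5289 0.0556 0.0777] [np.float64(0.02), np.float64(0.1097)]
[ 17. 258.] 946 [0.3364 0.257  0.077 ] dep [0.3364 0.2563 0.078 ] [np.float64(0.0215), np.float64(0.069)]
[319. 277.] 1275 [ 0.4889 -0.0494  0.077 ] dep [ 0.4887 -0.0502  0.0775] [np.float64(0.0829), np.float64(0.0209)]
[ 14. 319.] 546 [0.2597 0.2368 0.077 ] dep [0.2609 0.2371 0.078 ] [np.float64(0.0481), np.float64(0.0202)]
[484. 358.] 938 [ 0.498  -0.2789  0.077 ] dep [ 0.4992 -0.2794  0.0773] [np.float64(0.0887), np.float64(0.0216)]
[537. 389.] 443 [ 0.4957 -0.3639  0.077 ] dep [ 0.4966 -0.3623  0.0771] [np.float64(0.0446), np.float64(0.0216)]
```

View pics/w0.png

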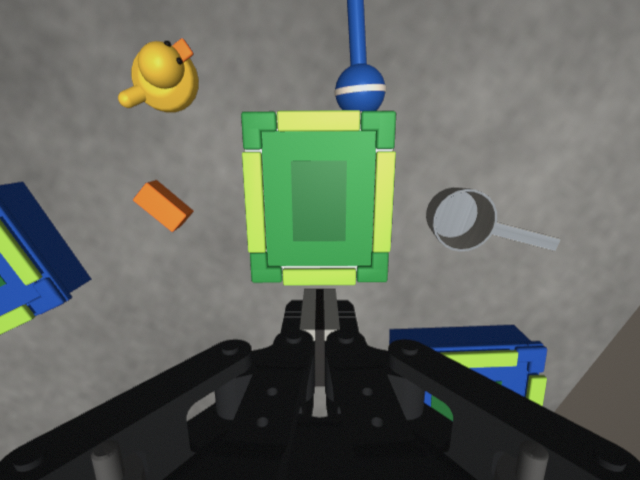

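Four lime sections are found at z ≈ 0.077, with the stated sizes. Far–near spacing is 170 mm and left–right 140 mm. Tub centre is about (0.563,-0.005) and yaw about 30.5°. The duck, block, cup and maraca are all clear. I'll press near first.

Call:
send_rows --rot '[[0,0,0],[0,0,0],[0,0,0],[0,0,0],[0,0,0],[0,0,0],[0,0,0],[0,0,0],[0,0,0],[0,0,0],[0,0,0],[0,0,0],[0,0,0],[0,0,0],[0,0,0]]' --travel '[[0.001,0.041,0.02],[0.001,0.083,0.04],[0.001,0.083,0.085],[0.001,0.083,0.13],[0.001,0.083,0.17],[0.001,0.083,0.19],[0.001,0.083,0.198],[0.001,0.083,0.2],[0.001,0.083,0.202],[0.001,0.083,0.204],[0.001,0.083,0.206],[0.001,0.083,0.208],[0.001,0.083,0.21],[0.001,0.083,0.21],[0.001,0.083,0.21]]' --grip '[0,0,0,0,0,0,0,0,0,0,0,0,0,0,0]'

```text
t: 3.85
position: [0.4886, -0.0488, 0.0901]
tool_rot: [0.867, -0.498, -0.0, 0.0]
contact_force: [0.2, 0.3, 0.6]
opening: -0.0001
```

Call:
send_rows --rot '[[0,0,0],[0,0,0],[0,0,0],[0,0,0],[0,0,0],[0,0,0],[0,0,0],[0,0,0],[0,0,0],[0,0,0],[0,0,0],[0,0,0],[0,0,0],[0,0,0],[0,0,0],[0,0,0]]' --travel '[[0,0,-0.03],[0,0,-0.04],[-0.023,-0.029,-0.04],[-0.047,-0.058,-0.04],[-0.071,-0.088,-0.04],[-0.071,-0.088,-0.04],[-0.071,-0.088,-0.02],[-0.071,-0.088,-0.012],[-0.071,-0.088,-0.01],[-0.071,-0.088,-0.008],[-0.071,-0.088,-0.006],[-0.071,-0.088,-0.004],[-0.071,-0.088,-0.002],[-0.071,-0.088,0],[-0.071,-0.088,0],[-0.071,-0.088,0]]' --grip '[0,0,0,0,0,0,0,0,0,0,0,0,0,0,0,0]'

```text
t: 5.45
position: [0.5289, 0.0569, 0.0901]
tool_rot: [0.867, -0.498, -0.0, 0.0]
contact_force: [0.2, 0.9, -0.6]
opening: -0.0002
```

Call:
send_rows --rot '[[0,0,0],[0,0,0],[0,0,0],[0,0,0],[0,0,0],[0,0,0],[0,0,0],[0,0,0]]' --travel '[[0,0,-0.05],[0,0,-0.1],[0,0,-0.15],[0.03,0.01,-0.2],[0.07,0.01,-0.21],[0.07,0.005,-0.21],[0.07,0.005,-0.21],[0.07,0.005,-0.21]]' --grip '[0,0,0,0,0,0,0,0]'

```text
t: 6.25
position: [0.5592, -0.0053, 0.2994]
tool_rot: [0.867, -0.498, -0.001, 0.0]
contact_force: [0.3, 0.2, 0.2]
opening: 0.0
```

```bash
cat > look.py <<'E'
from h import *
import sys
s=r.sense();Q=R.from_quat(s["tool_rot"]).as_matrix();print(s["t"],s["position"],s["contact_force"])
m=r.camera_model("wrist");K=m["K"];W=np.eye(4);W[:3,:3]=Q;W[:3,3]=s["position"];T=W@m["tool_from_camera"]
p,d=r.snapshot("wrist");cv2.imwrite(f"pics/{sys.argv[1]}.png",p)
g=cv2.inRange(cv2.cvtColor(p,cv2.COLOR_BGR2HSV),(22,70,90),(45,255,255))
n,l,st,c=cv2.connectedComponentsWithStats(g);X=cloud(d,K,T)
for k in range(1,n):
    q=np.median(X[l==k],0)
    if st[k,4]>400 and np.hypot(*(q[:2]-[.563,-.005]))<.11:
        z=q[2];v=cast(c[k],K,T,z)[0]-s["position"]
        print(c[k].round(),st[k,4],q.round(4),"z pct",np.percentile(X[l==k][:,2],[10,90]).round(4),"tool d",(Q.T@v).round(4))
E
python3 look.py w1
```

```text
6.25 [ 0.55916604 -0.00530281  0.29936686] [0.31503071 0.24304167 0.23083283]
[320. 121.] 1746 [0.6348 0.0369 0.0776] z pct [0.0763 0.0786] tool d [ 0.0019 -0.0869  0.2217]
[255. 202.] 1888 [0.5288 0.0556 0.0777] z pct [0.0765 0.0787] tool d [-0.0676 -0.0047  0.2218]
[385. 201.] 1937 [ 0.5998 -0.0644  0.0774] z pct [0.0761 0.0785] tool d [ 0.0717 -0.0052  0.2219]
[320. 277.] 1256 [ 0.4891 -0.0484  0.0776] z pct [0.0764 0.0786] tool d [0.0022 0.082  0.2219]
```

View pics/w1.png

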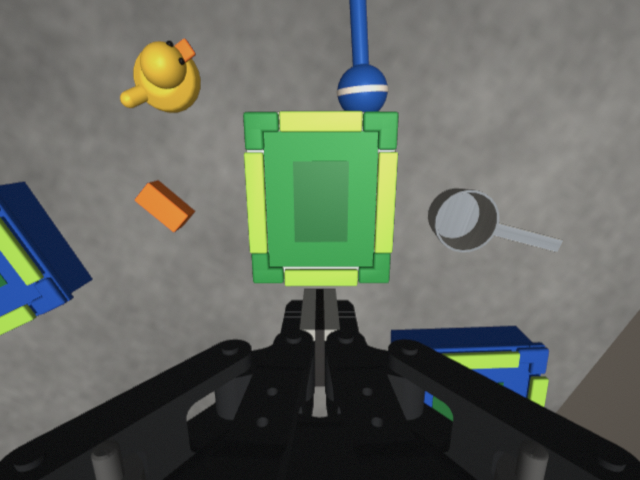

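Both sections sprang back or were never reached: all four are still at z ≈ 0.0775 and the force was near 0, so the tips don't reach as far as I assumed. I'll go down on near in small steps and watch the force.

Call:
send_rows --rot '[[0,0,0],[0,0,0],[0,0,0],[0,0,0],[0,0,0],[0,0,0],[0,0,0],[0,0,0],[0,0,0]]' --travel '[[0.001,0.041,0.02],[0.001,0.083,0.04],[0.002,0.083,0.085],[0.002,0.083,0.13],[0.002,0.083,0.17],[0.002,0.083,0.2],[0.002,0.083,0.208],[0.002,0.083,0.21],[0.002,0.083,0.21]]' --grip '[0,0,0,0,0,0,0,0,0]'

```text
t: 7.2
position: [0.4897, -0.0492, 0.0909]
tool_rot: [0.867, -0.498, 0.0, -0.0]
contact_force: [0.3, -0.5, 0.1]
opening: 0.0
```

Call:
send_rows --rot '[[0,0,0],[0,0,0]]' --travel '[[0,0,0.002],[0,0,0.002]]' --grip '[0,0]'

```text
t: 7.4
position: [0.4898, -0.0497, 0.0891]
tool_rot: [0.867, -0.498, 0.001, -0.0]
contact_force: [0.5, -0.1, 0.4]
opening: -0.0
```

Call:
send_rows --rot '[[0,0,0],[0,0,0]]' --travel '[[0,0,0.002],[0,0,0.002]]' --grip '[0,0]'

```text
t: 7.6
position: [0.4893, -0.0497, 0.0863]
tool_rot: [0.867, -0.498, 0.0, -0.0]
contact_force: [-0.1, 0.5, -0.3]
opening: -0.0001
```

Call:
send_rows --rot '[[0,0,0],[0,0,0]]' --travel '[[0,0,0.002],[0,0,0.002]]' --grip '[0,0]'

```text
t: 7.8
position: [0.4891, -0.0497, 0.0839]
tool_rot: [0.867, -0.498, -0.0, 0.0]
contact_force: [-0.2, -0.4, 0.4]
opening: -0.0003
```

```bash
python3 look.py w2
```

```text
7.8 [ 0.48907354 -0.04965591  0.08394476] [-0.21291919 -0.37527797  0.4070829 ]
[156. 111.] 10624 [0.5259 0.0528 0.0778] z pct [0.0767 0.0787] tool d [-0.0701 -0.0828  0.0062]
[474. 111.] 10410 [ 0.5959 -0.0667  0.0776] z pct [0.0766 0.0785] tool d [ 0.0685 -0.0832  0.0063]
[317. 284.] 5637 [ 0.4921 -0.0466  0.0777] z pct [0.0766 0.0785] tool d [-0.0002 -0.0014  0.0063]
```

View pics/w2.png

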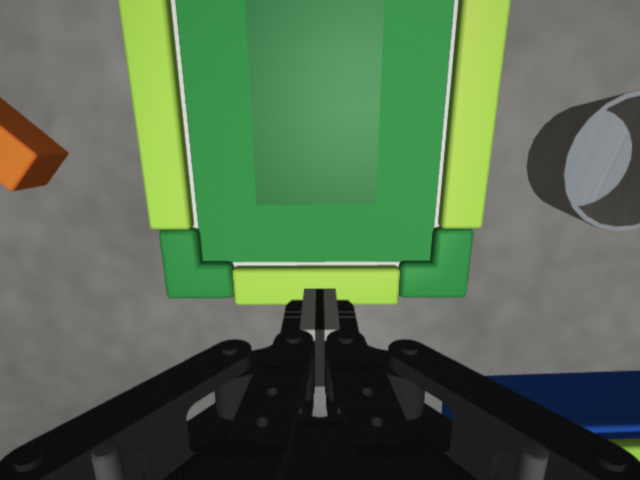

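The fingertips show at (320,290–330) over the outer half of the near section, without contact. I'll get the true tip position in the tool frame from depth.

Run:
```python
from h import *
s=r.sense();m=r.camera_model("wrist");K=m["K"];T=m["tool_from_camera"]
p,d=r.snapshot("wrist");X=cloud(d,K,T)
for v in list(range(284,306,2))+list(range(306,420,12)):print(v,p[v,312],[X[v,u].round(4).tolist() for u in(312,319,328)])
for P in[(0,0,0),(0,-.011,.019),(0,.011,.019),(0,0,.0065)]:print(P,proj(P,K,T).round())
```

```text
284 [ 89 218 176] [[-0.0024, -0.0019, 0.0053], [0.001, -0.0019, 0.0053], [0.0055, -0.0016, 0.006]]
286 [ 90 219 177] [[-0.0025, -0.0004, 0.0062], [0.001, -0.0009, 0.0052], [0.0055, -0.0006, 0.0059]]
288 [ 72 158 129] [[-0.0018, -0.0116, -0.0216], [0.0011, -0.0118, -0.022], [0.0048, -0.0121, -0.0227]]
290 [62 66 66] [[-0.0018, -0.0118, -0.0241], [0.0011, -0.0119, -0.0243], [0.0048, -0.0124, -0.0255]]
292 [63 66 66] [[-0.0017, -0.0118, -0.0262], [0.0011, -0.012, -0.0266], [0.0048, -0.012, -0.0266]]
294 [61 65 65] [[-0.0017, -0.0114, -0.0272], [0.0011, -0.0119, -0.0283], [0.0047, -0.0118, -0.0281]]
296 [62 65 65] [[-0.0016, -0.0119, -0.0302], [0.0011, -0.0121, -0.0305], [0.0047, -0.0121, -0.0306]]
298 [61 65 65] [[-0.0016, -0.0113, -0.0308], [0.0011, -0.0115, -0.0311], [0.0046, -0.0122, -0.0325]]
300 [63 66 66] [[-0.0016, -0.0118, -0.0335], [0.0011, -0.012, -0.0339], [0.0046, -0.012, -0.0339]]
302 [62 65 65] [[-0.0015, -0.0121, -0.0359], [0.0011, -0.012, -0.0356], [0.0046, -0.0118, -0.0353]]
304 [61 65 65] [[-0.0015, -0.0116, -0.0365], [0.0011, -0.0115, -0.0365], [0.0045, -0.0116, -0.03
[... 404 characters left out ...]
065]]
354 [17 19 17] [[-0.0009, -0.0097, -0.0662], [0.0012, -0.0027, -0.0557], [0.0039, -0.0108, -0.0679]]
366 [27 26 24] [[-0.0009, -0.005, -0.0655], [0.0012, 0.002, -0.0557], [0.004, -0.005, -0.0656]]
378 [27 26 25] [[-0.001, -0.0005, -0.0653], [0.0012, 0.0069, -0.0556], [0.004, -0.0005, -0.0653]]
390 [26 25 24] [[-0.001, 0.0032, -0.0662], [0.0009, 0.1224, 0.082], [0.004, 0.0036, -0.0657]]
402 [23 24 22] [[-0.001, 0.0069, -0.0671], [0.0009, 0.135, 0.0832], [0.004, 0.0071, -0.0668]]
414 [80 82 82] [[-0.0048, 0.1467, 0.0831], [0.0009, 0.1466, 0.0829], [0.004, 0.009, -0.0698]]
(0, 0, 0) [[317. 292.]]
(0, -0.011, 0.019) [[317. 258.]]
(0, 0.011, 0.019) [[317. 296.]]
(0, 0, 0.0065) [[317. 287.]]
```

The fingertips actually end near tool z = −0.021, about 28 mm above the section. That is confirmed by both depth and pixel geometry, and the zero force agrees. I'll go lower in steps, watching the force.

Call:
send_rows --rot '[[0,0,0],[0,0,0],[0,0,0],[0,0,0],[0,0,0]]' --travel '[[0,0,0.01],[0,0,0.018],[0,0,0.022],[0,0,0.024],[0,0,0.024]]' --grip '[0,0,0,0,0]'

```text
t: 8.4
position: [0.4886, -0.0496, 0.0597]
tool_rot: [0.867, -0.498, -0.001, 0.0]
contact_force: [-1.4, 0.5, 3.0]
opening: -0.0001
```

Call:
send_rows --rot '[[0,0,0],[0,0,0],[0,0,0]]' --travel '[[0,0,0.002],[0,0,0.004],[0,0,0.004]]' --grip '[0,0,0]'

```text
t: 8.7
position: [0.4894, -0.0496, 0.056]
tool_rot: [0.867, -0.498, 0.0, -0.0]
contact_force: [0.3, 0.4, -0.0]
opening: -0.0003
```

Call:
send_rows --rot '[[0,0,0],[0,0,0]]' --travel '[[0,0,0.002],[0,0,0.002]]' --grip '[0,0]'

```text
t: 8.9
position: [0.4893, -0.0496, 0.0539]
tool_rot: [0.867, -0.498, 0.0, -0.0]
contact_force: [0.4, 0.3, -0.0]
opening: 0.0001
```

Force rose to 3 N near TCP z = 0.060 and then dropped to 0, which looks like the click. Next is left, to the same depth, and then a check of the heights.

Call:
send_rows --rot '[[0,0,0],[0,0,0],[0,0,0],[0,0,0],[0,0,0],[0,0,0],[0,0,0],[0,0,0],[0,0,0],[0,0,0],[0,0,0],[0,0,0],[0,0,0],[0,0,0],[0,0,0],[0,0,0]]' --travel '[[0,0,-0.03],[0,0,-0.04],[-0.023,-0.029,-0.04],[-0.047,-0.058,-0.04],[-0.071,-0.088,-0.04],[-0.071,-0.088,-0.04],[-0.071,-0.088,-0.02],[-0.071,-0.088,-0.012],[-0.071,-0.088,-0.01],[-0.071,-0.088,-0.008],[-0.071,-0.088,-0.006],[-0.071,-0.088,-0.004],[-0.071,-0.088,-0.002],[-0.071,-0.088,0],[-0.071,-0.088,0],[-0.071,-0.088,0]]' --grip '[0,0,0,0,0,0,0,0,0,0,0,0,0,0,0,0]'

```text
t: 10.5
position: [0.5294, 0.0561, 0.054]
tool_rot: [0.867, -0.498, -0.0, 0.0]
contact_force: [0.2, -0.1, 0.1]
opening: 0.0001
```

Call:
send_rows --rot '[[0,0,0],[0,0,0],[0,0,0],[0,0,0],[0,0,0],[0,0,0],[0,0,0],[0,0,0]]' --travel '[[0,0,-0.05],[0,0,-0.1],[0,0,-0.15],[0.03,0,-0.2],[0.07,0,-0.24],[0.07,0.005,-0.245],[0.07,0.005,-0.245],[0.07,0.005,-0.245]]' --grip '[0,0,0,0,0,0,0,0]'

```text
t: 11.3
position: [0.5599, -0.0065, 0.2985]
tool_rot: [0.867, -0.498, -0.0, -0.0]
contact_force: [-0.4, 0.6, -0.2]
opening: -0.0001
```

```bash
python3 look.py w3
```

```text
11.3 [ 0.55991561 -0.00650814  0.29854496] [-0.42322569  0.63990403 -0.20758349]
[319. 121.] 1745 [0.6349 0.0369 0.0776] z pct [0.0764 0.0786] tool d [ 0.0003 -0.0869  0.2209]
[255. 201.] 1839 [0.529  0.0558 0.0706] z pct [0.0695 0.0717] tool d [-0.0692 -0.0044  0.228 ]
[384. 201.] 1941 [ 0.6002 -0.0644  0.0774] z pct [0.0761 0.0785] tool d [ 0.0702 -0.0053  0.2211]
[319. 276.] 1210 [ 0.4889 -0.0496  0.0705] z pct [0.0694 0.0716] tool d [0.001  0.0826 0.228 ]
```

Near and left are shut (0.0705), and the box hasn't moved. Far next, then right, with the same end height of 0.054.

Call:
send_rows --rot '[[0,0,0],[0,0,0],[0,0,0],[0,0,0],[0,0,0],[0,0,0],[0,0,0],[0,0,0],[0,0,0],[0,0,0],[0,0,0],[0,0,0],[0,0,0],[0,0,0],[0,0,0],[0,0,0],[0,0,0]]' --travel '[[0,-0.04,0.02],[0,-0.087,0.04],[0,-0.087,0.085],[0,-0.087,0.13],[0,-0.087,0.175],[0,-0.087,0.205],[0,-0.087,0.225],[0,-0.087,0.233],[0,-0.087,0.235],[0,-0.087,0.237],[0,-0.087,0.239],[0,-0.087,0.241],[0,-0.087,0.243],[0,-0.087,0.245],[0,-0.087,0.245],[0,-0.087,0.22],[0,-0.087,0.205]]' --grip '[0,0,0,0,0,0,0,0,0,0,0,0,0,0,0,0,0]'

```text
t: 13.05
position: [0.6356, 0.0368, 0.0949]
tool_rot: [0.867, -0.498, -0.0, 0.0]
contact_force: [0.4, 0.4, -0.0]
opening: -0.0002
```

Call:
send_rows --rot '[[0,0,0],[0,0,0],[0,0,0],[0,0,0],[0,0,0],[0,0,0],[0,0,0],[0,0,0],[0,0,0],[0,0,0],[0,0,0],[0,0,0],[0,0,0],[0,0,0]]' --travel '[[0.023,0.027,0],[0.046,0.054,0],[0.07,0.082,0],[0.07,0.082,0],[0.07,0.082,0.02],[0.07,0.082,0.028],[0.07,0.082,0.03],[0.07,0.082,0.032],[0.07,0.082,0.034],[0.07,0.082,0.036],[0.07,0.082,0.038],[0.07,0.082,0.04],[0.07,0.082,0.04],[0.07,0.082,0.04]]' --grip '[0,0,0,0,0,0,0,0,0,0,0,0,0,0]'

```text
t: 14.45
position: [0.5998, -0.065, 0.054]
tool_rot: [0.867, -0.498, -0.0, 0.0]
contact_force: [0.4, -0.5, 0.4]
opening: 0.0002
```

Call:
send_rows --rot '[[0,0,0],[0,0,0],[0,0,0],[0,0,0],[0,0,0],[0,0,0],[0,0,0],[0,0,0]]' --travel '[[0,0,-0.05],[0,0,-0.1],[0,0,-0.15],[-0.03,0,-0.2],[-0.07,0,-0.24],[-0.07,0.005,-0.245],[-0.07,0.005,-0.245],[-0.07,0.005,-0.245]]' --grip '[0,0,0,0,0,0,0,0]'

```text
t: 15.25
position: [0.5602, -0.0079, 0.2985]
tool_rot: [0.867, -0.498, 0.0, 0.0]
contact_force: [0.7, -1.3, -1.0]
opening: -0.0002
```

```bash
python3 look.py w4
```

```text
15.25 [ 0.56023802 -0.00787798  0.29853713] [ 0.72479841 -1.34550556 -1.0356564 ]
[317. 121.] 1658 [0.6347 0.0377 0.0705] z pct [0.0694 0.0717] tool d [-0.0019 -0.0874  0.2279]
[382. 200.] 1842 [ 0.5999 -0.0647  0.0704] z pct [0.0692 0.0715] tool d [ 0.0688 -0.0055  0.2281]
[253. 201.] 1840 [0.5286 0.0554 0.0706] z pct [0.0695 0.0717] tool d [-0.0708 -0.0046  0.2279]
[318. 275.] 1232 [ 0.4884 -0.0492  0.0705] z pct [0.0688 0.0716] tool d [-0.0006  0.082   0.2281]
```

View pics/w4.png

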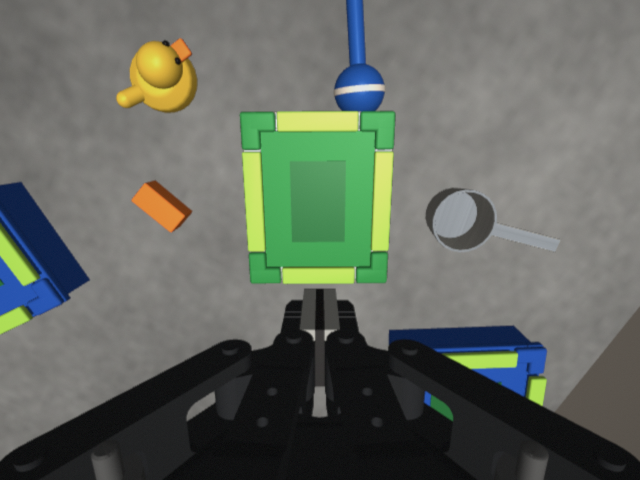

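All four sections read 0.0705, flush with the corners and with no white strip visible. The box, duck (160,75), block (161,205), cup (460,218) and maraca (360,90) haven't moved, and the tool is clear. I'm handing in.

```bash
python3 -c "
from workcell import r
print(r.close_job())"
```

```text
the job is handed in; nothing more can be done
None
```

All four lime sections of the green lid are clicked shut, and I handed the job in at about 15.3 s. I pressed them with the closed fingertips, going round near, left, far, right.

- **Last check:** the wrist depth puts all four tops at 70.4–70.6 mm, down from about 77.5 mm and flush with the 70 mm corners. No white strip shows in the last picture.
- **Nothing else moved:** the section positions match the first look to within about 1 mm, so the box stayed put. The duck, cup, block and maraca look unmoved in the picture, and the tool was well clear.
- **First attempt failed:** my first presses on near and left did nothing. The closed fingertips end about 18–21 mm behind the tool point, not 19 mm ahead as stated. Depth, picture and the force reading all agreed on this, so I went about 36 mm lower.
- **Force:** the highest reading I got was about 3 N, but forces were reported only at the end of each move, so a brief peak at a click could have been missed.

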